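# Push the row of vial racks home and close the retainer

## Robot

A 6-joint arm with a two-finger parallel gripper is mounted at the origin on a cart in front of the work surface, level with it; the furniture and walls round the work are solid. World frame = base frame: x ahead of the robot, y to its left, z up, the work surface at z = 0. Lengths are in m, angles in rad, forces in N, time in s.
With the tool pointing down it reaches from about 0.4 to 0.825 m from the base axis. Payload 7 kg.
Tool frame: the origin (TCP) lies between the finger pads; the fingertips stand 22 mm ahead of it and the grasp point (between the pads) lies 3 mm ahead of it; z points along the fingers, y is the direction in which the jaws open and shut (so a half turn about z gives the same grasp; the last joint's range is limited). The gripper opens to 88 mm and grips with 3 to 60 N. Pads are 19 mm wide; open, the fingers measure 130 mm over their backs; the gripper's body (78 mm by 193 mm) begins 47 mm behind the grasp point.
Start: joints at [1.542, 0.359, 0.012, 0, -1.224, -0.288], TCP at [0.21, 0.641, 0.249] pointing down, gripper open.
Joint ranges: [-3.07, 3.07], [-1.43, 2.12], [-1.02, 1.25], [-3.03, 1.67], [-3.05, -0], [-3.03, 3.03]. Speed limits (rad/s): [2.39, 2.39, 3.01, 3.14, 3.14, 3.14].

## Interface

Orientations are given as [roll, pitch, yaw] about the fixed x, y, z axes, in that order (R = Rz(yaw) Ry(pitch) Rx(roll)).
In Python, from station import * gives the robot as it stands. The module is installed in compiled form; this text tells all that it offers.
- The arm moves only by the tool move_arm, never from a script. Its argument "rows" is a list of rows, each an object with "delta_rot": the turn, a rotation vector about the world's x, y, z in degrees, a list of three; "delta_pos": the shift along the world's x, y, z in cm, a list of three; "hand": the finger opening in cm, from 0 to 8.76. A call has exactly 10 rows; each row shifts and turns the commanded pose from where the row before left it; what a row does not reach is not made up. A row lasts 1/10 s, in which the tool goes at most 50 mm and 8.59 degrees, less where a joint would pass 70% of its speed; a pose out of reach is approached as far as the arm can. A call is refused whole if a number of a shift passes 5 or a number of a turn 8.59, either way. A call with a gripper value outside its range is refused whole. The fingers move at their own pace and stop on an object; "force" is the grip in N (left out, the last holds). Time passes only in rows, so rows that do not move let the fingers close, or fill a call up. It gives the time, the measured TCP pose, the force and the opening at its end, in the units of the state.
- get_state(): the state, without advancing time (a new reading comes with each control period).
- grab_frame(name): name is "scene" or "side" or "wrist"; returns the picture (384x512x3 uint8, blue, green, red); there is no depth.
- camera_info(name): a dict with "camera_matrix" (3x3 intrinsics, pixels), "world_from_camera" (4x4, takes a point from camera to world coordinates); the wrist camera has in their place "T_tool_cam" (4x4, takes a point from camera to tool coordinates, whose origin is the TCP and whose axes are the flange's). Camera axes: x right, y down, z forward; pixel columns grow to the right and rows downward; lengths in m; the calibration is good to about 2 mm. A picture is of the moment at which its call begins: read the wrist's pose just before it. camera_info takes no time and is no camera call.
- job_done(): hands the job in, once; it reports no verdict.
The state is a dict: "t": time; "q": joint angles; "qd": joint speeds; "joint_efforts": joint torques, N m; "eef_pos": TCP position; "ee_rot": TCP orientation; "force": force on the tool from outside, world axes, zero at the start; "moment": the same for the moment, N m; "width": finger opening in m.
Only numpy, scipy, OpenCV 4.12 (cv2) and the standard library are available. Lean on these libraries where they do the work, as an engineer would, in place of code of your own. Each camera call takes 0.05 s, during which the arm holds its last target.

## Task

With the fingertips, gently push the row of four vial racks along the loading lane as one train, from behind the last rack, until the front rack is against the end stop and the racks all touch. Then push the retainer arm by its pin until it is fully closed across the lane behind the last rack. Push only: do not pick up or tip the racks, do not touch the three front racks, and leave the jar, the tape roll and the beaker where they are.

Things in the scene. Friction and masses are not known exactly. Their poses are not given: they have to be found in the camera images.
- lane: fixed grey metal loading lane, 354 x 119 mm: a floor 6 mm above the worktop (z = 0) between two walls, 8 mm thick, 103 mm apart, their tops 18 mm above the worktop. Origin under its centre, at worktop height; x axis along the lane to the end stop (roughly the robot's left), y roughly towards the robot, z up. The -x end is open. Row home: the last rack's back face is at x = -0.005.
- stop_face (a point): middle of the end stop's stopping face, at the lane floor (lane x = +0.163, y = 0). The end stop is a bare aluminium block across the lane's +x end, its top 36 mm above the worktop.
- rack1: blue plastic vial rack, 42 mm along the lane x 98 mm across it x 22 mm high, with some short glass vials standing in it (36 mm high over their caps); the one nearest the end stop. Loose, about 0.1 kg. Origin at the centre of its underside; its x axis lies along the lane towards the end stop (within a few degrees), z up.
- rack2: blue plastic vial rack, 42 mm along the lane x 98 mm across it x 22 mm high, with some short glass vials standing in it (36 mm high over their caps); second from the end stop. Loose, about 0.1 kg. Origin at the centre of its underside; its x axis lies along the lane towards the end stop (within a few degrees), z up.
- rack3: blue plastic vial rack, 42 mm along the lane x 98 mm across it x 22 mm high, with some short glass vials standing in it (36 mm high over their caps); third from the end stop. Loose, about 0.1 kg. Origin at the centre of its underside; its x axis lies along the lane towards the end stop (within a few degrees), z up.
- rack4: the last rack, like the others, farthest from the end stop. Push its bare back face, 21 mm behind its origin, near the middle of its width and at most 22 mm above the lane floor. The row starts 55 to 115 mm short of home, racks touching or up to 2 mm apart, and slides with about 1.5 to 4 N. Origin at the centre of its underside; x axis along the lane towards the end stop.
- retainer (a joint): angle (rad) of the retainer, a level dark steel arm 8 mm thick, 20 to 30 mm above the worktop. 0: along the near wall, pointing away from the end stop (lane -x); negative (start): swung out towards the robot. It grows counter-clockwise from above to its stop at 1.57: closed across the lane (lane -y), about 10 mm behind the row when home. It stays where left; about 0.5 N at the pin turns it.
- retainer_pivot (a point): upright pivot of the retainer arm, on the lane's near wall (lane x = -0.019, y = +0.0625), 25 mm above the worktop; the boss there is 18 mm across.
- retainer_pin (a point): black upright pin at the free end of the retainer arm, 55 mm from the pivot; 10 mm thick (13 mm at its head), its top 70 mm above the worktop; this point is on the pin's axis 50 mm above the worktop.
- jar: small screw-cap jar, 34 mm across, 64 mm high, a bystander standing on the worktop beyond the lane's open end; origin at the centre of its underside.
- tape: roll of tape lying flat, 64 mm across, 18 mm high, a bystander to the robot's right; origin at the centre of its underside.
- beaker: glass beaker, 52 mm across, 70 mm high, a bystander standing at the far right of the worktop; origin at the centre of its underside.

How it is judged:
By the outcome, as a careful person would: the job done as asked, in the order asked, and still so for the second after the job is handed in, with the robot touching nothing.
It also fails if it takes over 48 s, if anything falls off the work surface, if the arm or the gripper's body presses on something with over 40 N, if the wrist force passes 120 N, or if a joint passes its speed limit or range.

## Working session

There is one attempt and no reset: what is moved stays moved. The work goes in short steps, Python scripts to look and compute and a tool call to move; the robot and the scene stay as the last step left them, time stands still between calls to the robot, and variables do not carry over. Pictures are saved under pics/ and viewed, and the job is handed in when it is done.

Besides the shell and the picture viewer there is one more tool, called in YAML: its name, and indented under it one key for each argument. move_arm: Moves the arm, as the interface text tells. Its arguments: {"type":"object","properties":{"rows":{"type":"array"},"force":{"type":"number"}},"required":["rows"]}

```bash
mkdir -p pics; python3 - <<'E'
from station import *
import cv2,json
s=get_state();print(s)
for n in ["scene","side","wrist"]:
    cv2.imwrite(f"pics/a_{n}.png",grab_frame(n)); print(n,camera_info(n))
E
```

```text
{'t': 0.0, 'q': array([ 1.54209473e+00,  3.59419493e-01,  1.10428370e-02, -3.74793662e-04,
       -1.22409997e+00, -2.88048141e-01]), 'qd': array([ 2.86017477e-05,  5.01500551e-04,  2.29133116e-04,  5.48096748e-04,
        1.27917298e-03, -3.47230742e-04]), 'joint_efforts': array([ 7.31876244e-04, -5.82722676e+01,  2.93048984e+01,  6.99690118e+00,
        7.00510878e-03, -1.74358020e-04]), 'eef_pos': array([0.21015516, 0.64096221, 0.24759016]), 'ee_rot': array([ 3.13988148e+00, -1.39582885e-04, -3.16877270e-01]), 'force': array([ 0.20585461, -0.64704203,  0.46331021]), 'moment': array([-0.04066423,  0.06751277,  0.00443019]), 'width': 0.08783871753944922}
scene {'camera_matrix': array([[475.1035691 ,   0.        , 264.41876394],
       [  0.        , 475.1035691 , 186.35339001],
       [  0.        ,   0.        ,   1.        ]]), 'world_from_camera': array([[ 0.78712468, -0.33583424,  0.51734912, -0.43268017],
       [-0.61656146, -0.40538868,  0.67491628, -1.26106858],
       [-0.01693252, -0.85022079, -0.52615388,  1.00826713],
       [ 0.        ,  0.        ,  0.        ,  1.   
[... 289 characters left out ...]
,  0.64565894, -0.69672259,  1.29859793],
       [-0.01345893, -0.73641107, -0.67640047,  1.38111374],
       [ 0.        ,  0.        ,  0.        ,  1.        ]])}
wrist {'camera_matrix': array([[316.82177251,   0.        , 262.70758743],
       [  0.        , 316.82177251, 190.18748505],
       [  0.        ,   0.        ,   1.        ]]), 'T_tool_cam': array([[ 3.48192758e-04, -9.60423988e-01, -2.78541995e-01,
         7.48889133e-02],
       [ 9.99999722e-01,  5.17936457e-04, -5.35811257e-04,
        -1.03478682e-03],
       [ 6.58873038e-04, -2.78541731e-01,  9.60423901e-01,
        -1.34886804e-01],
       [ 0.00000000e+00,  0.00000000e+00,  0.00000000e+00,
         1.00000000e+00]])}
```

View pics/a_scene.png

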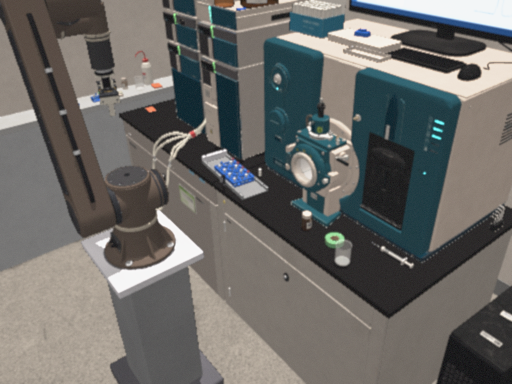

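View pics/a_side.png

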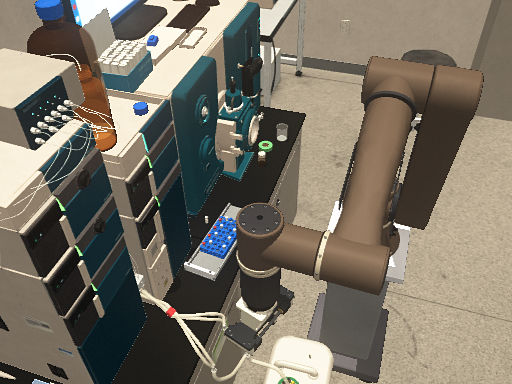

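View pics/a_wrist.png

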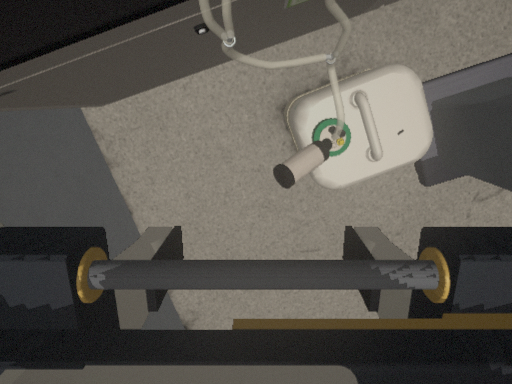

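```bash
python3 - <<'E'
import cv2
a=cv2.imread("pics/a_scene.png")[140:275,190:370];cv2.imwrite("pics/a_sc.png",cv2.resize(a,None,fx=4.4,fy=4.4,interpolation=2))
a=cv2.imread("pics/a_side.png")[110:290,170:310];cv2.imwrite("pics/a_sd.png",cv2.resize(a,None,fx=3.3,fy=3.3,interpolation=2))
E
```

```text
(no output)
```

View pics/a_sc.png

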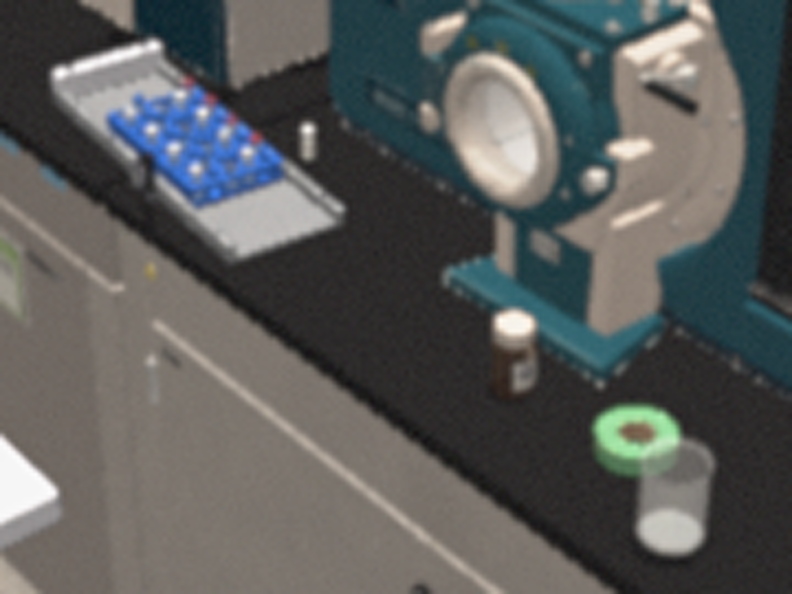

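View pics/a_sd.png

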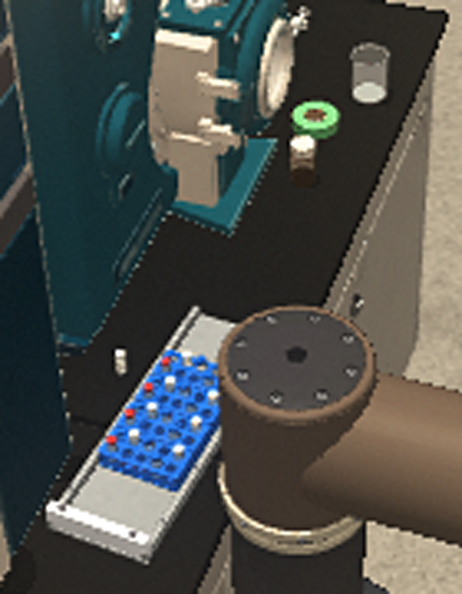

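```bash
cat > h.py <<'E'
from station import *
import numpy as np,cv2
from scipy.optimize import least_squares
from scipy.spatial.transform import Rotation as Ro
def cam(n,s=None):
    i=camera_info(n);K=i["camera_matrix"]
    if n=="wrist":
        T=np.eye(4);T[:3,:3]=Ro.from_euler('xyz',s["ee_rot"]).as_matrix();T[:3,3]=s["eef_pos"];T=T@i["T_tool_cam"]
    else:T=i["world_from_camera"]
    return K,T
def ray(c,u,z):
    K,T=c;d=T[:3,:3]@np.linalg.solve(K,[u[0],u[1],1]);return T[:3,3]+d*(z-T[2,3])/d[2]
def proj(c,P):
    K,T=c;p=K@(T[:3,:3].T@(np.asarray(P)-T[:3,3]));return p[:2]/p[2]
def l2w(L,p):
    c,s=np.cos(L[2]),np.sin(L[2]);return np.array([L[0]+c*p[0]-s*p[1],L[1]+s*p[0]+c*p[1],p[2]])
def fit(obs,x0):
    f=lambda L:np.concatenate([proj(c,l2w(L,p))-u for c,u,p in obs])
    r=least_squares(f,x0,loss='soft_l1');print(r.x,np.degrees(r.x[2]));print(f(r.x).reshape(-1,2).round(1).tolist());return r.x
E
python3 - <<'E'
from h import *
S=cam("scene");D=cam("side")
q=lambda x,y:(x/4.4+190,y/4.4+140)
w=lambda x,y:(x/3.3+170,y/3.3+110)
print(ray(S,q(235,255),.018),ray(S,q(343,212),.018),ray(S,q(160,45),.036),ray(S,q(52,72),.036))
print(ray(D,w(195,310),.018),ray(D,w(48,508),.036),ray(D,w(148,548),.036))
obs=[(S,q(235,255),(-.177,.0595,.018)),(S,q(343,212),(-.177,-.0595,.018)),(D,w(195,310),(-.177,-.0595,.018))]
# yaw: lane x axis = world +y => +90deg ; lane y -> -x (towards robot)
L=fit(obs,[.5,.2,1.57])
for n,u,z in [("jar",q(515,325),.064),("jarb",q(515,390),0),("tape",q(637,435),.018),("vialpillar",q(308,158),0)]:print(n,ray(S,u,z))
print("jar side",ray(D,w(303,145),.064),"tape",ray(D,w(315,115),.018),ray(D,w(121,372),0))
E
```

```text
[ 0.42735942 -0.00587374  0.018     ] [ 0.54330493 -0.01046684  0.018     ] [0.5811901  0.33447236 0.036     ] [0.466355   0.35521462 0.036     ]
[0.53729961 0.00763831 0.018     ] [0.5745596  0.34893064 0.036     ] [0.45574437 0.36559672 0.036     ]
[0.48254563 0.17030521 1.58229783] 90.65898731878059
[[-0.3, 0.4], [-0.6, -0.5], [-0.4, -2.7]]
jar [ 0.49787164 -0.28534184  0.064     ]
jarb [ 0.499954   -0.28592541  0.        ]
tape [ 0.516488   -0.40411497  0.018     ]
vialpillar [0.59567108 0.10943244 0.        ]
jar side [ 0.49127123 -0.27607937  0.064     ] tape [ 0.51255493 -0.39831552  0.018     ] [0.59101157 0.11330874 0.        ]
```

move_arm:
  rows:
    - {"delta_pos":[1.8,-3.8,0],"delta_rot":[0,0,-7.8],"hand":0}
    - {"delta_pos":[1.8,-3.8,0],"delta_rot":[0,0,-7.8],"hand":0}
    - {"delta_pos":[1.8,-3.8,0],"delta_rot":[0,0,-7.8],"hand":0}
    - {"delta_pos":[1.8,-3.8,0],"delta_rot":[0,0,-7.8],"hand":0}
    - {"delta_pos":[1.8,-3.8,0],"delta_rot":[0,0,-7.8],"hand":0}
    - {"delta_pos":[1.8,-3.8,0],"delta_rot":[0,0,-7.8],"hand":0}
    - {"delta_pos":[1.8,-3.8,0],"delta_rot":[0,0,-7.8],"hand":0}
    - {"delta_pos":[1.8,-3.8,0],"delta_rot":[0,0,-7.8],"hand":0}
    - {"delta_pos":[1.8,-3.8,0],"delta_rot":[0,0,-7.8],"hand":0}
    - {"delta_pos":[1.8,-3.8,0],"delta_rot":[0,0,-7.8],"hand":0}

```text
t: 1.15
eef_pos: [0.3906, 0.2597, 0.2486]
ee_rot: [-3.142, 0.0, -1.683]
force: [1.4, 0.4, -1.0]
width: 0.0133
```

move_arm:
  rows:
    - {"delta_pos":[1.8,-2.6,0],"delta_rot":[0,0,0],"hand":0}
    - {"delta_pos":[1.8,-2.6,0],"delta_rot":[0,0,0],"hand":0}
    - {"delta_pos":[1.8,-2.6,0],"delta_rot":[0,0,0],"hand":0}
    - {"delta_pos":[1.8,-2.6,0],"delta_rot":[0,0,0],"hand":0}
    - {"delta_pos":[1.3,-2.6,0],"delta_rot":[0,0,0],"hand":0}
    - {"delta_pos":[0,0,0],"delta_rot":[0,0,0],"hand":0}
    - {"delta_pos":[0,0,0],"delta_rot":[0,0,0],"hand":0}
    - {"delta_pos":[0,0,0],"delta_rot":[0,0,0],"hand":0}
    - {"delta_pos":[0,0,0],"delta_rot":[0,0,0],"hand":0}
    - {"delta_pos":[0,0,0],"delta_rot":[0,0,0],"hand":0}

```text
t: 2.15
eef_pos: [0.475, 0.132, 0.2486]
ee_rot: [-3.141, 0.0, -1.677]
force: [-0.6, 0.4, 0.5]
width: 0.0005
```

```bash
python3 - <<'E'
from h import *
import pickle
s=get_state();pickle.dump(s,open("s_b.pkl","wb"));print(s["eef_pos"],s["ee_rot"],s["width"],s["force"])
f=grab_frame("wrist");cv2.imwrite("pics/b.png",f);cv2.imwrite("pics/b2.png",cv2.resize(f,None,fx=1.56,fy=1.56,interpolation=2))
E
```

```text
[0.47504233 0.13204996 0.24863697] [-3.14148804e+00  1.86398417e-04 -1.67698745e+00] 0.0004674533427396337 [-0.62641206  0.43503067  0.53774532]
```

View pics/b2.png

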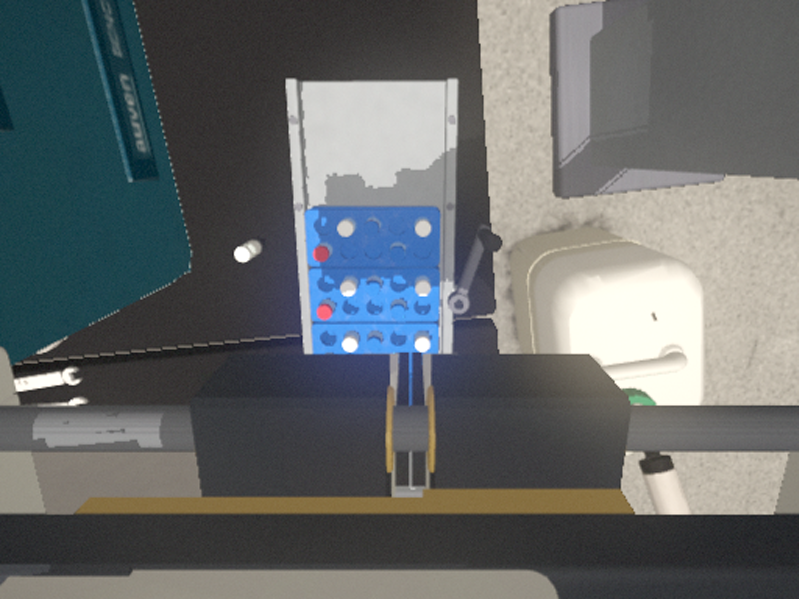

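```bash
python3 - <<'E'
import cv2
a=cv2.imread("pics/b.png")[40:232,170:330]
cv2.imwrite("pics/b3.png",cv2.resize(a[:100],None,fx=5,fy=5,interpolation=2))
cv2.imwrite("pics/b4.png",cv2.resize(a[85:],None,fx=5,fy=5,interpolation=2))
E
```

```text
(no output)
```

View pics/b3.png

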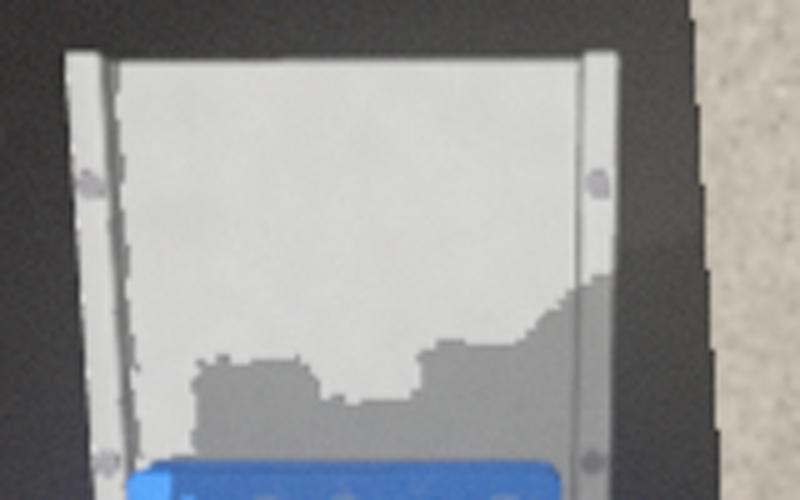

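View pics/b4.png

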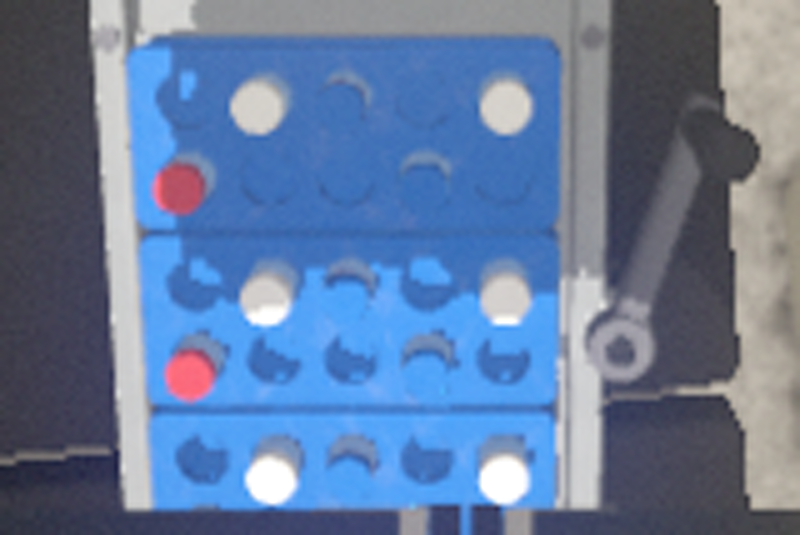

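```bash
python3 - <<'E'
from h import *
import pickle
s=pickle.load(open("s_b.pkl","rb"));W=cam("wrist",s)
q=lambda x,y:(x/5+170,y/5+40)
r=lambda x,y:(x/5+170,y/5+125)
obs=[(W,q(65,50),(-.177,-.0595,.018)),(W,q(618,50),(-.177,.0595,.018)),(W,q(582,53),(-.177,.0515,.018)),(W,q(101,53),(-.177,-.0515,.018)),(W,r(622,345),(-.019,.0625,.032))]
L=fit(obs,[.48,.17,1.47]); pickle.dump(L,open("L.pkl","wb"))
def w2l(P):
    c,s_=np.cos(L[2]),np.sin(L[2]);d=P[:2]-L[:2];return np.array([c*d[0]+s_*d[1],-s_*d[0]+c*d[1]])
for n,u,z in [("r4 backL",r(140,37),.028),("r4 backR",r(555,37),.028),("r4/3",r(150,232),.028),("r4/3R",r(555,232),.028),("r3/2",r(350,408),.028),("pin",r(735,148),.07),("wallL",r(97,200),.018),("wallR",r(606,200),.018)]:
    P=ray(W,u,z);print(n,P.round(4),w2l(P).round(4))
p=w2l(ray(W,r(735,148),.07));print("theta",np.arctan2(-(p[1]-.0625),-(p[0]+.019)),np.hypot(p[0]+.019,p[1]-.0625))
for n,lp in [("stopface",(.163,0,.006)),("pin",(*p,.05)),("home back",(-.005,0,.02)),("closedpin",(-.019,.0075,.05))]:print(n,l2w(L,lp))
# check stop in scene
S=cam("scene");print([((proj(S,l2w(L,(.177,y,.036)))-[190,140])*4.4).round() for y in(-.0595,.0595)])
E
```

```text
[0.50601445 0.18290553 1.46780905] 84.09926389931832
[[-0.6, 0.3], [0.6, -0.1], [0.2, -0.6], [-0.3, -0.3], [0.1, 1.6]]
r4 backL [0.5424 0.0871 0.028 ] [-0.0915 -0.046 ]
r4 backR [0.4508 0.0969 0.028 ] [-0.0913  0.0461]
r4/3 [0.5473 0.1312 0.028 ] [-0.0472 -0.0464]
r4/3R [0.4548 0.141  0.028 ] [-0.047   0.0467]
r3/2 [0.507  0.1784 0.028 ] [-0.0043 -0.0014]
pin [0.419  0.1179 0.07  ] [-0.0736  0.0799]
wallL [0.5607 0.1243 0.018 ] [-0.0527 -0.0604]
wallR [0.4418 0.1369 0.018 ] [-0.0523  0.0591]
theta -0.30862063347864604 0.057277171188006834
stopface [0.52277171 0.34504188 0.006     ]
pin [0.41897665 0.11793823 0.05      ]
home back [0.50550042 0.17793202 0.02      ]
closedpin [0.49660088 0.16477724 0.05      ]
[array([152.,  38.]), array([46., 69.])]
```

move_arm:
  rows:
    - {"delta_pos":[0.6,-2.5,0],"delta_rot":[0,0,0],"hand":0}
    - {"delta_pos":[0.6,-2.5,0],"delta_rot":[0,0,0],"hand":0}
    - {"delta_pos":[0.6,-2.3,0],"delta_rot":[0,0,0],"hand":0}
    - {"delta_pos":[0,0,-3.5],"delta_rot":[0,0,0],"hand":0}
    - {"delta_pos":[0,0,-4],"delta_rot":[0,0,0],"hand":0}
    - {"delta_pos":[0,0,-4],"delta_rot":[0,0,0],"hand":0}
    - {"delta_pos":[0,0,-4],"delta_rot":[0,0,0],"hand":0}
    - {"delta_pos":[0,0,-3],"delta_rot":[0,0,0],"hand":0}
    - {"delta_pos":[0,0,0],"delta_rot":[0,0,0],"hand":0}
    - {"delta_pos":[0,0,0],"delta_rot":[0,0,0],"hand":0}

```text
t: 3.2
eef_pos: [0.4935, 0.0587, 0.064]
ee_rot: [3.141, -0.001, -1.677]
force: [0.2, 0.6, -0.2]
width: 0.0007
```

```bash
python3 - <<'E'
from h import *
s=get_state();print(s["eef_pos"],s["ee_rot"],s["width"],s["force"])
f=grab_frame("wrist");cv2.imwrite("pics/c2.png",cv2.resize(f,None,fx=1.56,fy=1.56,interpolation=2))
f=grab_frame("scene")[120:240,160:320];cv2.imwrite("pics/c3.png",cv2.resize(f,None,fx=5,fy=5,interpolation=2))
E
```

```text
[0.49352249 0.05865673 0.06396189] [ 3.14102605e+00 -8.97531668e-04 -1.67716083e+00] 0.0007210615623252588 [ 0.24250263  0.58017101 -0.16879298]
```

View pics/c2.png

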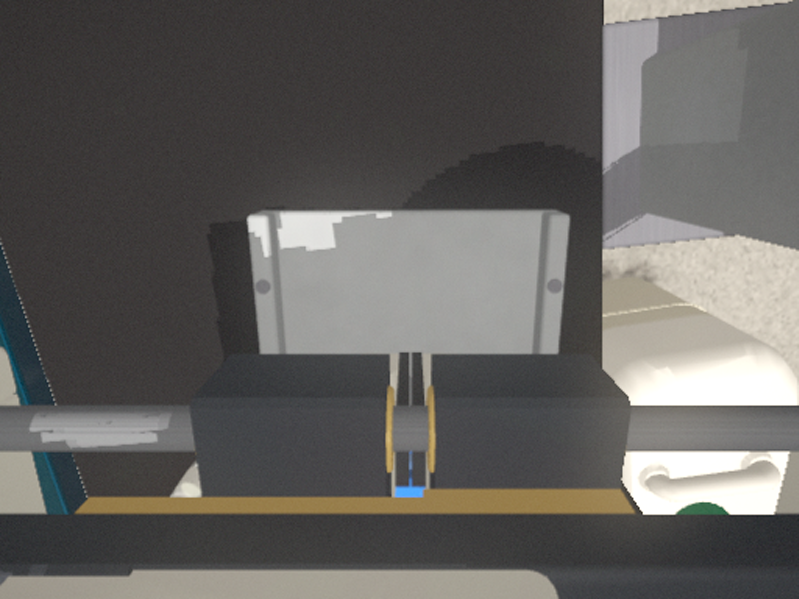

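View pics/c3.png

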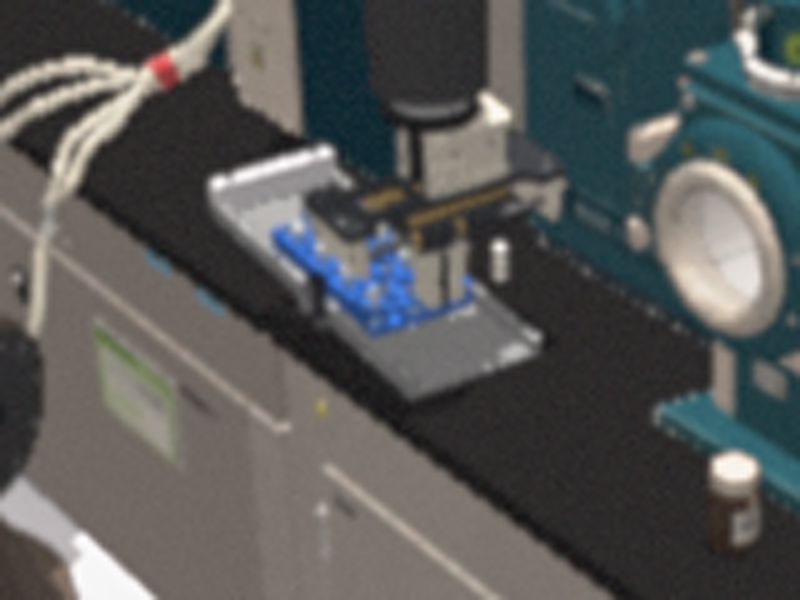

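```bash
python3 - <<'E'
from h import *
s=get_state();R=Ro.from_euler('xyz',s["ee_rot"]).as_matrix();S=cam("scene");D=cam("side")
for p in [(0,0,.022),(0,.021,.022),(0,-.021,.022),(.0095,0,.022),(-.0095,0,.022),(0,.0965,-.044),(0,-.0965,-.044),(.039,0,-.044),(-.039,0,-.044)]:
    P=s["eef_pos"]+R@np.array(p);print(p,P.round(3),((proj(S,P)-[160,120])*5).round(),proj(D,P).round())
f=grab_frame("side");cv2.imwrite("pics/c4.png",cv2.resize(f[160:320,150:330],None,fx=4,fy=4,interpolation=2))
E
```

```text
(0, 0, 0.022) [0.495 0.059 0.043] [436. 299.] [235. 211.]
(0, 0.021, 0.022) [0.474 0.061 0.043] [413. 306.] [240. 212.]
(0, -0.021, 0.022) [0.515 0.057 0.043] [459. 291.] [230. 209.]
(0.0095, 0, 0.022) [0.494 0.05  0.043] [442. 304.] [236. 209.]
(-0.0095, 0, 0.022) [0.496 0.069 0.043] [430. 293.] [234. 212.]
(0, 0.0965, -0.044) [0.398 0.069 0.109] [323. 261.] [258. 205.]
(0, -0.0965, -0.044) [0.59  0.049 0.11 ] [538. 193.] [211. 191.]
(0.039, 0, -0.044) [0.49  0.02  0.109] [459. 247.] [239. 191.]
(-0.039, 0, -0.044) [0.499 0.098 0.109] [408. 206.] [229. 205.]
```

View pics/c4.png

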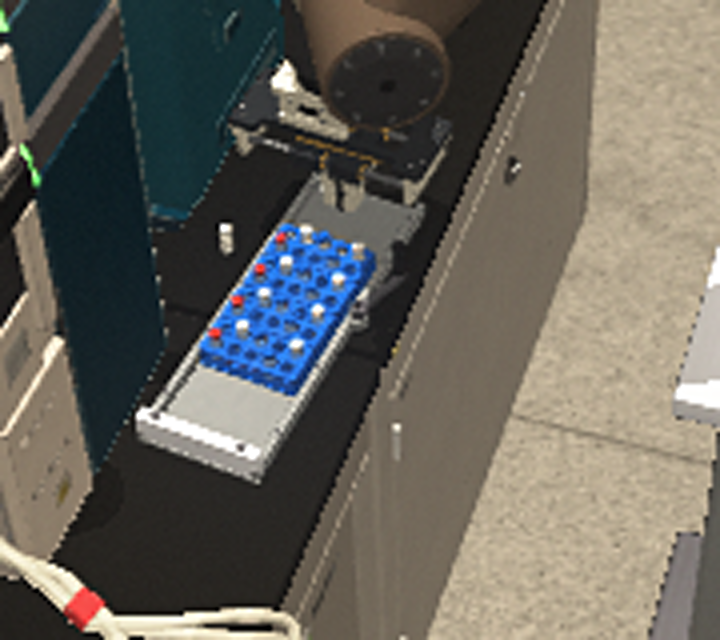

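move_arm:
  rows:
    - {"delta_pos":[0,0,-1.3],"delta_rot":[0,0,0],"hand":0}
    - {"delta_pos":[0,0,-1.4],"delta_rot":[0,0,0],"hand":0}
    - {"delta_pos":[0,0,0],"delta_rot":[0,0,0],"hand":0}
    - {"delta_pos":[0.06,0.6,0],"delta_rot":[0,0,0],"hand":0}
    - {"delta_pos":[0.06,0.6,0],"delta_rot":[0,0,0],"hand":0}
    - {"delta_pos":[0.06,0.6,0],"delta_rot":[0,0,0],"hand":0}
    - {"delta_pos":[0.03,0.3,0],"delta_rot":[0,0,0],"hand":0}
    - {"delta_pos":[0.02,0.2,0],"delta_rot":[0,0,0],"hand":0}
    - {"delta_pos":[0.02,0.2,0],"delta_rot":[0,0,0],"hand":0}
    - {"delta_pos":[0.02,0.2,0],"delta_rot":[0,0,0],"hand":0}

```text
t: 4.35
eef_pos: [0.4956, 0.0848, 0.0367]
ee_rot: [3.141, -0.001, -1.678]
force: [0.2, -5.7, 5.7]
width: 0.0003
```

```bash
cat > look.py <<'E'
from h import *
import pickle,sys
k=sys.argv[1]
L=pickle.load(open("L.pkl","rb"))
s=get_state();c,sn=np.cos(L[2]),np.sin(L[2]);d=s["eef_pos"][:2]-L[:2]
print("t",s["t"],"lane xy",c*d[0]+sn*d[1],-sn*d[0]+c*d[1],"z",s["eef_pos"][2],"yaw",s["ee_rot"][2],"F lane",c*s["force"][0]+sn*s["force"][1],-sn*s["force"][0]+c*s["force"][1],s["force"][2],s["moment"])
f=grab_frame("side")[190:285,165:265];g=grab_frame("scene")[140:215,190:280]
cv2.imwrite(f"pics/{k}_d.png",cv2.resize(f,None,fx=6,fy=6,interpolation=2))
cv2.imwrite(f"pics/{k}_s.png",cv2.resize(g,None,fx=7,fy=7,interpolation=2))
E
python3 look.py d
```

```text
t 4.35 lane xy -0.09861361047038676 0.00023679962073885376 z 0.036679110810284625 yaw -1.6780998801691829 F lane -5.599915502108246 -0.7961760989457201 5.744833523043086 [-2.17572711  0.01022288 -0.02668349]
```

View pics/d_d.png

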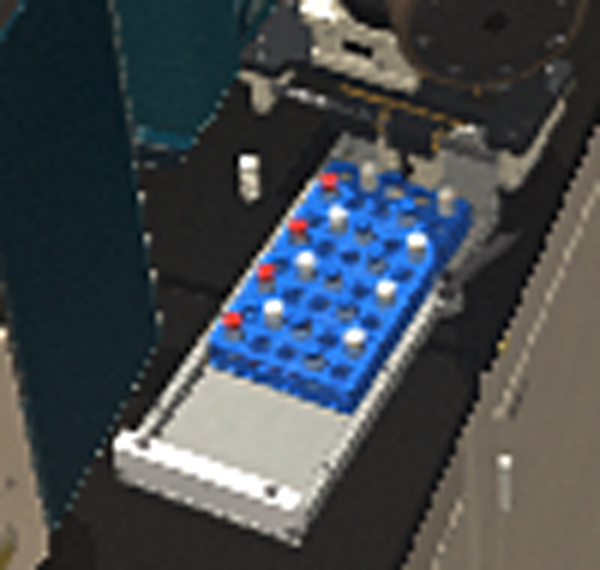

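```bash
python3 look.py e
```

```text
t 4.45 lane xy -0.09843076865885565 0.00023299404027315312 z 0.03656381015437095 yaw -1.678263494816466 F lane -4.28520921955926 0.7160738386329704 1.8548556988907077 [-1.20945478  0.12922449 -0.02532875]
```

View pics/e_s.png

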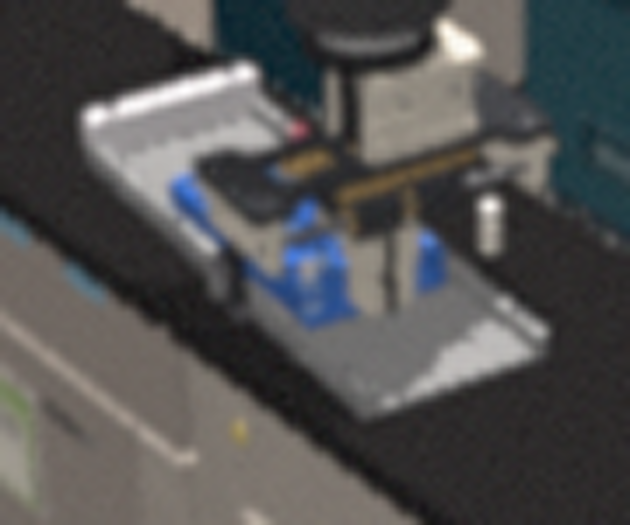

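move_arm:
  rows:
    - {"delta_pos":[0.02,0.2,0],"delta_rot":[0,0,0],"hand":0}
    - {"delta_pos":[0.04,0.4,0],"delta_rot":[0,0,0],"hand":0}
    - {"delta_pos":[0.04,0.4,0],"delta_rot":[0,0,0],"hand":0}
    - {"delta_pos":[0.04,0.4,0],"delta_rot":[0,0,0],"hand":0}
    - {"delta_pos":[0.04,0.4,0],"delta_rot":[0,0,0],"hand":0}
    - {"delta_pos":[0.04,0.4,0],"delta_rot":[0,0,0],"hand":0}
    - {"delta_pos":[0.04,0.4,0],"delta_rot":[0,0,0],"hand":0}
    - {"delta_pos":[0.04,0.4,0],"delta_rot":[0,0,0],"hand":0}
    - {"delta_pos":[0.04,0.4,0],"delta_rot":[0,0,0],"hand":0}
    - {"delta_pos":[0.02,0.2,0],"delta_rot":[0,0,0],"hand":0}

```text
t: 5.55
eef_pos: [0.4992, 0.121, 0.0365]
ee_rot: [3.141, -0.001, -1.678]
force: [-0.5, -6.3, 4.5]
width: 0.0004
```

```bash
python3 look.py f
```

```text
t 5.55 lane xy -0.06232154343326896 0.000364991502358112 z 0.036485138318102045 yaw -1.6783477503906665 F lane -6.336575447914097 -0.1118972951612992 4.459807450645967 [-2.0187192   0.13899546 -0.00495322]
```

View pics/f_d.png

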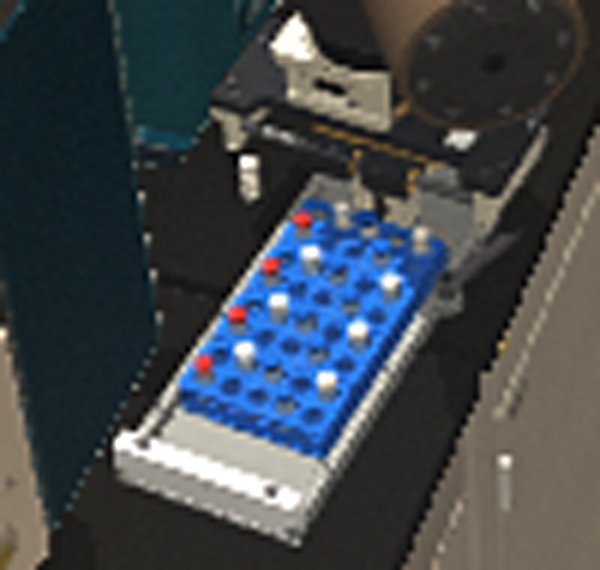

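move_arm:
  rows:
    - {"delta_pos":[0.02,0.2,0],"delta_rot":[0,0,0],"hand":0}
    - {"delta_pos":[0.04,0.4,0],"delta_rot":[0,0,0],"hand":0}
    - {"delta_pos":[0.04,0.4,0],"delta_rot":[0,0,0],"hand":0}
    - {"delta_pos":[0.04,0.4,0],"delta_rot":[0,0,0],"hand":0}
    - {"delta_pos":[0.04,0.4,0],"delta_rot":[0,0,0],"hand":0}
    - {"delta_pos":[0.04,0.4,0],"delta_rot":[0,0,0],"hand":0}
    - {"delta_pos":[0.04,0.4,0],"delta_rot":[0,0,0],"hand":0}
    - {"delta_pos":[0.04,0.4,0],"delta_rot":[0,0,0],"hand":0}
    - {"delta_pos":[0.04,0.4,0],"delta_rot":[0,0,0],"hand":0}
    - {"delta_pos":[0.02,0.2,0],"delta_rot":[0,0,0],"hand":0}

```text
t: 6.65
eef_pos: [0.503, 0.1571, 0.0365]
ee_rot: [3.141, -0.0, -1.678]
force: [0.6, -6.2, 4.0]
width: 0.0002
```

```bash
python3 look.py g
```

```text
t 6.65 lane xy -0.025938066178123734 0.00037709537311824163 z 0.03646407954973999 yaw -1.6783209228358529 F lane -6.060182635387182 -1.2450522850310666 3.971897309917859 [-1.92573579  0.04607915  0.0071342 ]
```

View pics/g_d.png

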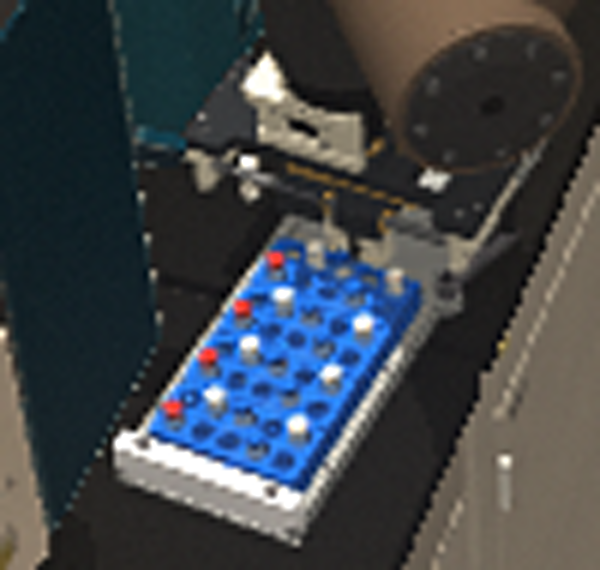

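move_arm:
  rows:
    - {"delta_pos":[0.01,0.1,0],"delta_rot":[0,0,0],"hand":0}
    - {"delta_pos":[0.02,0.2,0],"delta_rot":[0,0,0],"hand":0}
    - {"delta_pos":[0.02,0.2,0],"delta_rot":[0,0,0],"hand":0}
    - {"delta_pos":[0.02,0.2,0],"delta_rot":[0,0,0],"hand":0}
    - {"delta_pos":[0.01,0.1,0],"delta_rot":[0,0,0],"hand":0}
    - {"delta_pos":[0.01,0.1,0],"delta_rot":[0,0,0],"hand":0}
    - {"delta_pos":[0,0,0],"delta_rot":[0,0,0],"hand":0}
    - {"delta_pos":[0,0,0],"delta_rot":[0,0,0],"hand":0}
    - {"delta_pos":[0,0,0],"delta_rot":[0,0,0],"hand":0}
    - {"delta_pos":[0,0,0],"delta_rot":[0,0,0],"hand":0}

```text
t: 7.75
eef_pos: [0.5038, 0.1651, 0.0364]
ee_rot: [3.141, -0.002, -1.678]
force: [1.5, -11.2, 3.0]
width: 0.0003
```

```bash
python3 look.py h
```

```text
t 7.75 lane xy -0.017895649608594015 0.00034203266243852974 z 0.036447075373697596 yaw -1.6783750221438645 F lane -10.953036021999894 -2.6318678384346574 2.9616250515795572 [-3.77260616 -0.79489333  0.00944018]
```

View pics/h_d.png

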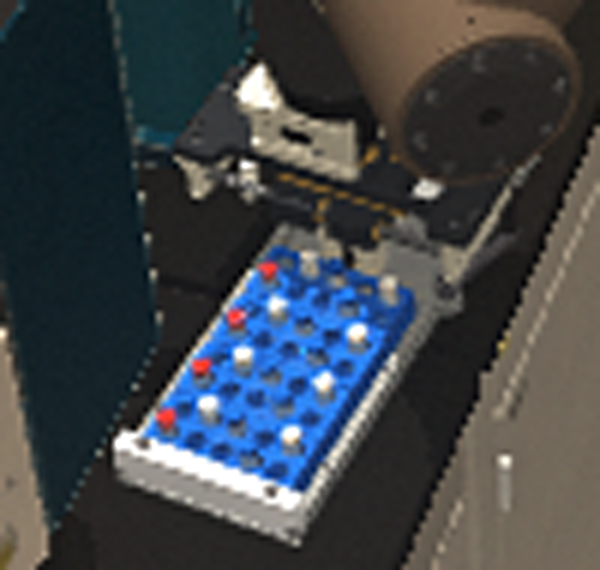

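move_arm:
  rows:
    - {"delta_pos":[0.01,0.1,0],"delta_rot":[0,0,0],"hand":0}
    - {"delta_pos":[0,0,0],"delta_rot":[0,0,0],"hand":0}
    - {"delta_pos":[0,0,0],"delta_rot":[0,0,0],"hand":0}
    - {"delta_pos":[0,0,0],"delta_rot":[0,0,0],"hand":0}
    - {"delta_pos":[0,0,0],"delta_rot":[0,0,0],"hand":0}
    - {"delta_pos":[0,0,0],"delta_rot":[0,0,0],"hand":0}
    - {"delta_pos":[0,0,0],"delta_rot":[0,0,0],"hand":0}
    - {"delta_pos":[0,0,0],"delta_rot":[0,0,0],"hand":0}
    - {"delta_pos":[0,0,0],"delta_rot":[0,0,0],"hand":0}
    - {"delta_pos":[0,0,0],"delta_rot":[0,0,0],"hand":0}

```text
t: 8.85
eef_pos: [0.5038, 0.1653, 0.0364]
ee_rot: [3.14, -0.003, -1.678]
force: [2.8, -15.9, 4.3]
width: 0.0006
```

```bash
python3 look.py i
```

```text
t 8.85 lane xy -0.017778305667495418 0.00042537661890210913 z 0.03644528739826079 yaw -1.678489652152975 F lane -15.526878367526487 -4.464872079347776 4.27428259598341 [-5.28664235 -1.29069606 -0.05071637]
```

View pics/i_s.png

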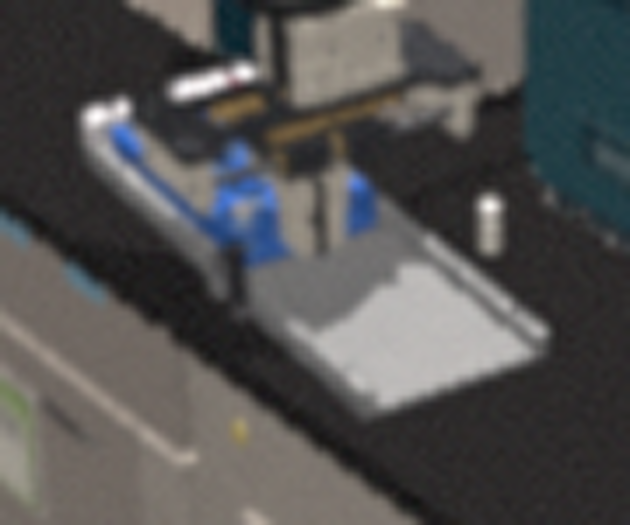

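move_arm:
  rows:
    - {"delta_pos":[-0.02,-0.2,0],"delta_rot":[0,0,0],"hand":0}
    - {"delta_pos":[-0.1,-1,0],"delta_rot":[0,0,0],"hand":0}
    - {"delta_pos":[-0.1,-1,0],"delta_rot":[0,0,0],"hand":0}
    - {"delta_pos":[-0.1,-1,1],"delta_rot":[0,0,0],"hand":0}
    - {"delta_pos":[0,0,3],"delta_rot":[0,0,0],"hand":0}
    - {"delta_pos":[0,1,3],"delta_rot":[0,0,0],"hand":0}
    - {"delta_pos":[0,2,3],"delta_rot":[0,0,0],"hand":0}
    - {"delta_pos":[0,3,2.5],"delta_rot":[0,0,0],"hand":0}
    - {"delta_pos":[0,0,0],"delta_rot":[0,0,0],"hand":0}
    - {"delta_pos":[0,0,0],"delta_rot":[0,0,0],"hand":0}

```text
t: 9.95
eef_pos: [0.501, 0.1957, 0.1627]
ee_rot: [-3.14, 0.002, -1.677]
force: [0.0, 0.7, -0.9]
width: 0.0001
```

```bash
python3 - <<'E'
from h import *
import pickle
s=get_state();pickle.dump(s,open("s_j.pkl","wb"));print(s["eef_pos"],s["ee_rot"],s["force"])
f=grab_frame("wrist");cv2.imwrite("pics/j.png",f);cv2.imwrite("pics/j2.png",cv2.resize(f,None,fx=1.56,fy=1.56,interpolation=2))
g=grab_frame("side")[190:285,165:265];cv2.imwrite("pics/j_d.png",cv2.resize(g,None,fx=6,fy=6,interpolation=2))
E
```

```text
[0.50100397 0.19572495 0.1626703 ] [-3.14039376e+00  1.86729458e-03 -1.67733933e+00] [ 0.0424643   0.69351199 -0.92208407]
```

View pics/j2.png

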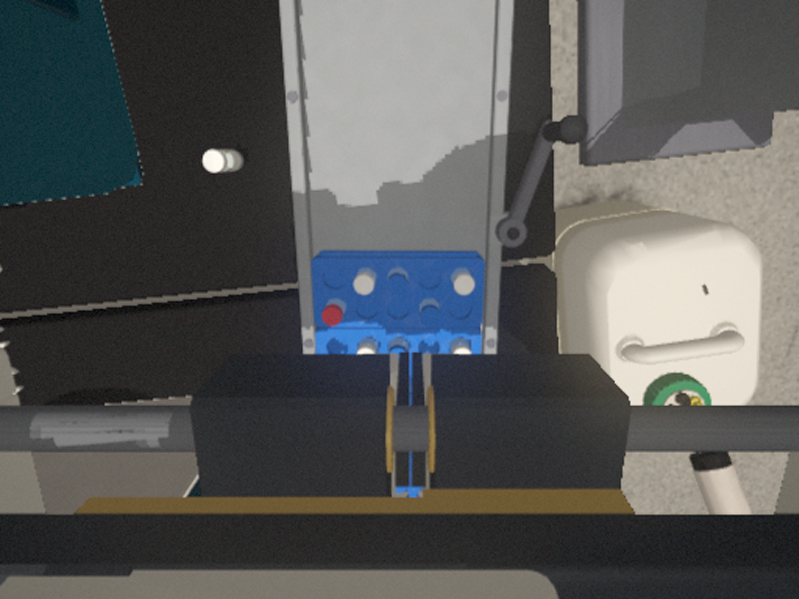

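View pics/j_d.png

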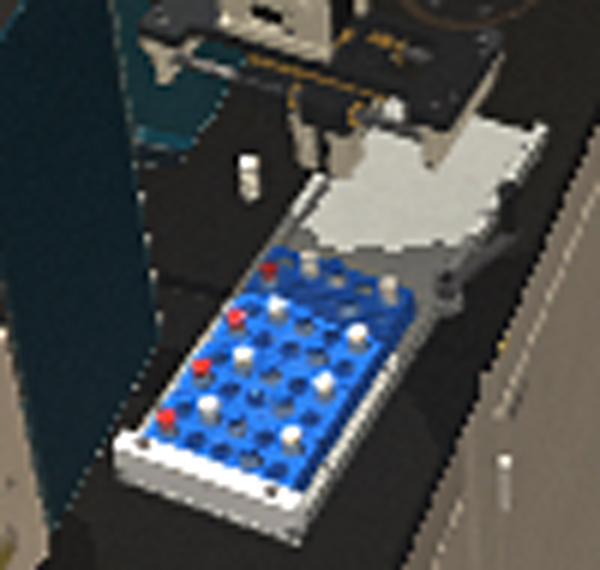

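```bash
python3 - <<'E'
import cv2
a=cv2.imread("pics/j.png")[70:190,190:390]
cv2.imwrite("pics/j3.png",cv2.resize(a,None,fx=4,fy=4,interpolation=2))
E
```

View pics/j3.png

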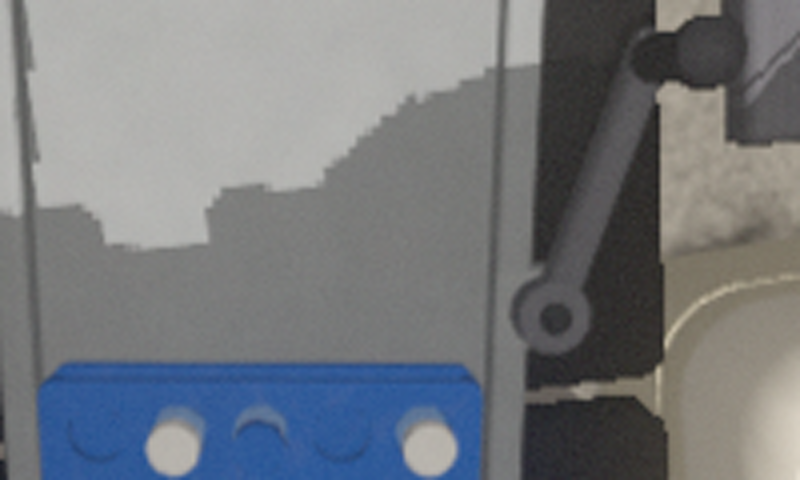

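```bash
python3 - <<'E'
from h import *
import pickle
s=pickle.load(open("s_j.pkl","rb"));W=cam("wrist",s);L=pickle.load(open("L.pkl","rb"))
r=lambda x,y:(x/4+190,y/4+70)
def w2l(P):
    c,s_=np.cos(L[2]),np.sin(L[2]);d=P[:2]-L[:2];return np.array([c*d[0]+s_*d[1],-s_*d[0]+c*d[1]])
for n,u,z in [("back top",r(260,381),.028),("back bot",r(260,364),.008),("boss",r(557,315),.034),("boss30",r(557,315),.03),("pin",r(713,52),.07),("pinbase",r(648,58),.03)]:
    P=ray(W,u,z);print(n,P.round(4),w2l(P).round(4))
a=w2l(ray(W,r(713,52),.07))-w2l(ray(W,r(557,315),.034));print(a,np.hypot(*a),np.arctan2(-a[1],-a[0]))
E
```

```text
back top [0.5058 0.1771 0.028 ] [-0.0058 -0.0004]
back bot [0.5063 0.1772 0.008 ] [-0.0056 -0.0009]
boss [0.4423 0.1685 0.034 ] [-0.0209  0.0618]
boss30 [0.4416 0.1692 0.03  ] [-0.0203  0.0627]
pin [0.4208 0.12   0.07  ] [-0.0713  0.0783]
pinbase [0.421  0.1194 0.03  ] [-0.0719  0.078 ]
[-0.05044027  0.0164912 ] 0.053067700101833155 -0.315990083437194
```

move_arm:
  rows:
    - {"delta_pos":[-2,-1.9,0],"delta_rot":[0,0,0],"hand":4.4}
    - {"delta_pos":[-2,-1.9,0],"delta_rot":[0,0,0],"hand":4.4}
    - {"delta_pos":[-2,-1.9,0],"delta_rot":[0,0,0],"hand":4.4}
    - {"delta_pos":[-2,-1.9,0],"delta_rot":[0,0,0],"hand":4.4}
    - {"delta_pos":[0,0,0],"delta_rot":[0,0,0],"hand":4.4}
    - {"delta_pos":[0,0,0],"delta_rot":[0,0,0],"hand":4.4}
    - {"delta_pos":[0,0,-1.5],"delta_rot":[0,0,0],"hand":4.4}
    - {"delta_pos":[0,0,-1.5],"delta_rot":[0,0,0],"hand":4.4}
    - {"delta_pos":[0,0,0],"delta_rot":[0,0,0],"hand":4.4}
    - {"delta_pos":[0,0,0],"delta_rot":[0,0,0],"hand":4.4}

```text
t: 11.05
eef_pos: [0.4213, 0.1194, 0.1314]
ee_rot: [3.141, -0.001, -1.678]
force: [0.0, 0.1, 0.8]
width: 0.044
```

```bash
python3 - <<'E'
from h import *
s=get_state();print(s["eef_pos"],s["ee_rot"],s["width"],s["force"])
f=grab_frame("wrist");cv2.imwrite("pics/k.png",cv2.resize(f,None,fx=1.56,fy=1.56,interpolation=2))
g=grab_frame("scene")[140:215,190:280];cv2.imwrite("pics/k_s.png",cv2.resize(g,None,fx=7,fy=7,interpolation=2))
E
```

```text
[0.42130502 0.11936674 0.13135407] [ 3.14077726e+00 -1.31232283e-03 -1.67814530e+00] 0.04399394865554059 [0.04783063 0.06969321 0.76755954]
```

View pics/k.png

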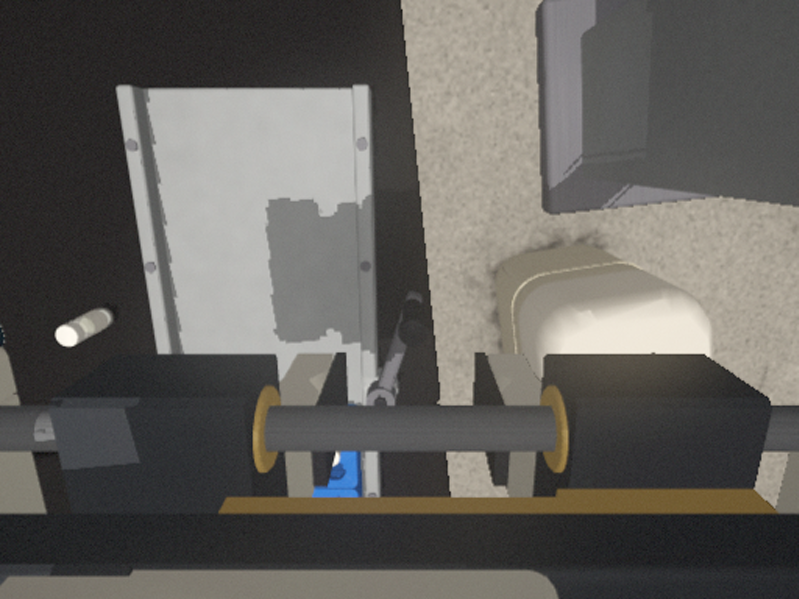

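View pics/k_s.png

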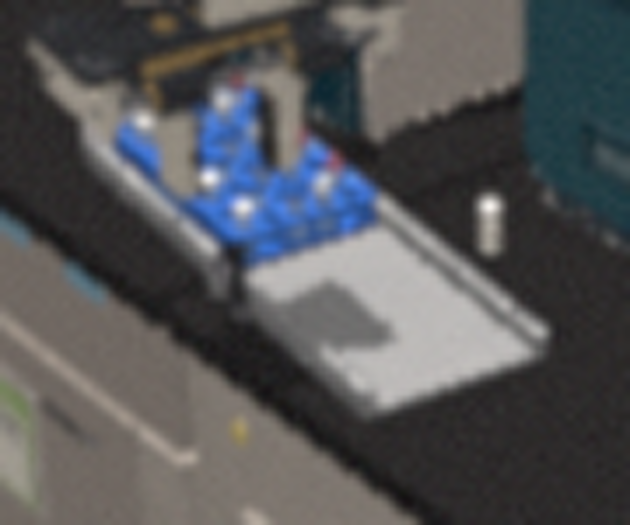

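```bash
python3 - <<'E'
from h import *
s=get_state();W=cam("wrist",s)
for u in [(410,320),(412,302),(412,335)]:
  print(ray(W,(u[0]/1.56,u[1]/1.56),.07))
P=s["eef_pos"];print("pin px",proj(W,(.4209,.1197,.07))*1.56,proj(W,(.4209,.1197,.03))*1.56,"piv",proj(W,(.442,.169,.034))*1.56)
E
```

```text
[0.42072199 0.1130733  0.07      ]
[0.41905216 0.10530053 0.07      ]
[0.42059421 0.11984499 0.07      ]
pin px [411.24719536 334.75316553] [411.02855825 306.6397269 ] piv [380.9259084  402.48919834]
```

move_arm:
  rows:
    - {"delta_pos":[0,0,-1.3],"delta_rot":[0,0,0],"hand":4.4}
    - {"delta_pos":[0,0,-1.5],"delta_rot":[0,0,0],"hand":4.4}
    - {"delta_pos":[0,0,-1.5],"delta_rot":[0,0,0],"hand":4.4}
    - {"delta_pos":[0,0,-1.5],"delta_rot":[0,0,0],"hand":4.4}
    - {"delta_pos":[0,0,-1],"delta_rot":[0,0,0],"hand":4.4}
    - {"delta_pos":[0,0,0],"delta_rot":[0,0,0],"hand":4.4}
    - {"delta_pos":[0,0,0],"delta_rot":[0,0,0],"hand":4.4}
    - {"delta_pos":[0,0,0],"delta_rot":[0,0,0],"hand":4.4}
    - {"delta_pos":[0,0,0],"delta_rot":[0,0,0],"hand":4.4}
    - {"delta_pos":[0,0,0],"delta_rot":[0,0,0],"hand":4.4}

```text
t: 12.15
eef_pos: [0.4212, 0.1196, 0.064]
ee_rot: [-3.141, 0.001, -1.678]
force: [-1.7, 0.2, 0.3]
width: 0.0437
```

```bash
python3 look.py l; python3 - <<'E'
# arc plan: TCP so that near pad inner (tool y +22mm toward lane +y) touches pin radius 5: TCP lane y = pin_y +5(+)... 
import numpy as np
c,s=np.cos(1.4678),np.sin(1.4678)
P=np.array([-.0203,.0625])
prev=None
for th in [-.315,-.1,.1,.3,.5,.7,.9]:
    p=P+.055*np.array([-np.cos(th),-np.sin(th)])
    t=p+np.array([0,-.017]) # near pad at t_y+.022 = p_y+.005
    w=np.array([.50601+c*t[0]-s*t[1],.18291+s*t[0]+c*t[1]])
    print(th,p.round(4),w.round(4),None if prev is None else ((w-prev)*100).round(2)); prev=w
E
```

```text
t 12.15 lane xy -0.07172635833530598 0.07784197027578718 z 0.0640340987742294 yaw -1.6780913813531027 F lane -0.0020981984764449624 1.7385600671740722 0.3386128381469706 [ 0.10679029 -0.06039686 -0.02020573]
-0.315 [-0.0726  0.0795] [0.4363 0.1171] None
-0.1 [-0.075  0.068] [0.4476 0.1135] [ 1.12 -0.36]
0.1 [-0.075  0.057] [0.4585 0.1124] [ 1.09 -0.11]
0.3 [-0.0728  0.0462] [0.4694 0.1135] [1.09 0.11]
0.5 [-0.0686  0.0361] [0.4799 0.1167] [1.05 0.32]
0.7 [-0.0624  0.0271] [0.4896 0.1219] [0.97 0.52]
0.9 [-0.0545  0.0194] [0.498 0.129] [0.84 0.7 ]
```

View pics/l_d.png

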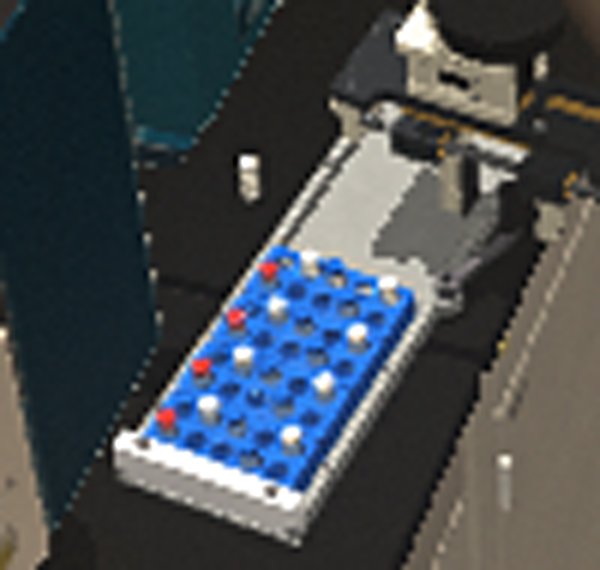

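move_arm:
  rows:
    - {"delta_pos":[0.75,-0.12,0],"delta_rot":[0,0,0],"hand":4.4}
    - {"delta_pos":[0.75,-0.12,0],"delta_rot":[0,0,0],"hand":4.4}
    - {"delta_pos":[0.56,-0.18,0],"delta_rot":[0,0,0],"hand":4.4}
    - {"delta_pos":[0.56,-0.18,0],"delta_rot":[0,0,0],"hand":4.4}
    - {"delta_pos":[0.55,-0.06,0],"delta_rot":[0,0,0],"hand":4.4}
    - {"delta_pos":[0.55,-0.05,0],"delta_rot":[0,0,0],"hand":4.4}
    - {"delta_pos":[0.55,0.05,0],"delta_rot":[0,0,0],"hand":4.4}
    - {"delta_pos":[0.55,0.06,0],"delta_rot":[0,0,0],"hand":4.4}
    - {"delta_pos":[0.52,0.16,0],"delta_rot":[0,0,0],"hand":4.4}
    - {"delta_pos":[0.52,0.16,0],"delta_rot":[0,0,0],"hand":4.4}

```text
t: 13.25
eef_pos: [0.4801, 0.1168, 0.0636]
ee_rot: [-3.142, -0.0, -1.678]
force: [-1.7, 0.2, -0.9]
width: 0.0442
```

```bash
python3 look.py m
```

```text
t 13.25 lane xy -0.06845166950166111 0.019012372763462633 z 0.06355707736399696 yaw -1.6780978859032905 F lane -0.011882254468014664 1.6945730292159946 -0.8888543892152665 [-0.05676583  0.18178812 -0.00520096]
```

View pics/m_d.png

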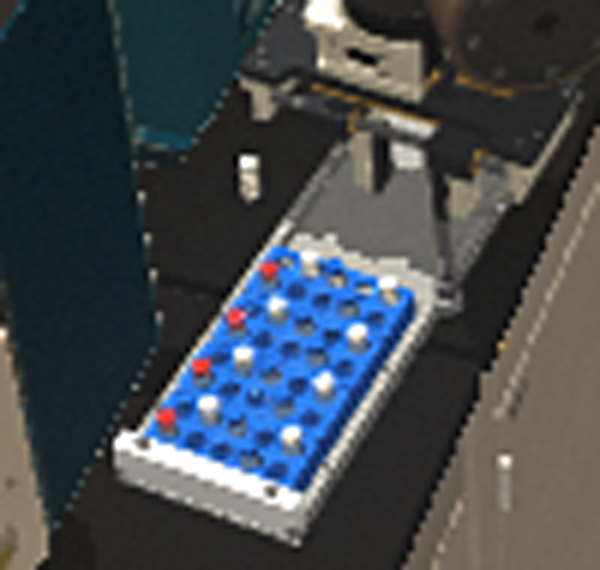

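View pics/m_s.png

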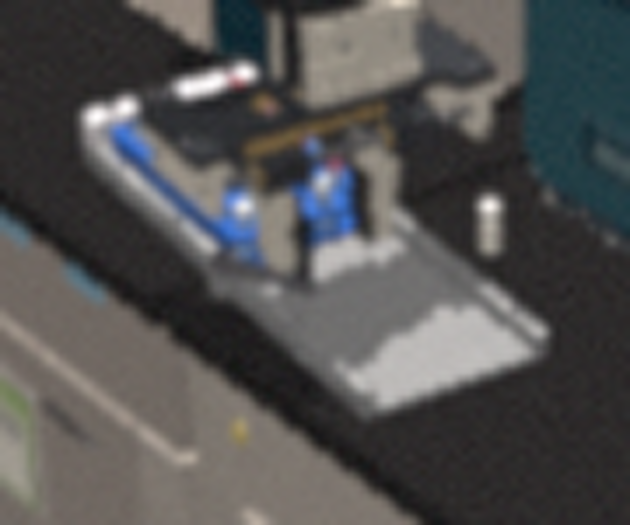

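move_arm:
  rows:
    - {"delta_pos":[0.48,0.26,0],"delta_rot":[0,0,0],"hand":4.4}
    - {"delta_pos":[0.49,0.26,0],"delta_rot":[0,0,0],"hand":4.4}
    - {"delta_pos":[0.42,0.35,0],"delta_rot":[0,0,0],"hand":4.4}
    - {"delta_pos":[0.42,0.35,0],"delta_rot":[0,0,0],"hand":4.4}
    - {"delta_pos":[0,0,0],"delta_rot":[0,0,0],"hand":4.4}
    - {"delta_pos":[-0.5,0,0],"delta_rot":[0,0,0],"hand":4.4}
    - {"delta_pos":[-0.3,0,0],"delta_rot":[0,0,0],"hand":4.4}
    - {"delta_pos":[0,0,2],"delta_rot":[0,0,0],"hand":4.4}
    - {"delta_pos":[0,0,3],"delta_rot":[0,0,0],"hand":4.4}
    - {"delta_pos":[0,0,0],"delta_rot":[0,0,0],"hand":4.4}

```text
t: 14.35
eef_pos: [0.4913, 0.1298, 0.1171]
ee_rot: [-3.137, 0.003, -1.677]
force: [-0.3, 0.3, -0.1]
width: 0.044
```

```bash
python3 look.py n
```

```text
t 14.35 lane xy -0.0543041707471711 0.009176849345019734 z 0.11708100667992764 yaw -1.6770921492061537 F lane 0.28334954595990924 0.3531234400587584 -0.06174802265966087 [ 0.19192904 -0.22678688  0.01982171]
```

View pics/n_d.png

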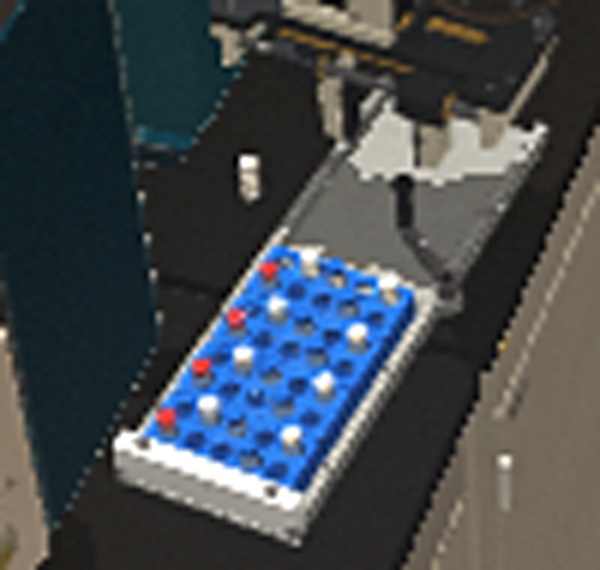

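move_arm:
  rows:
    - {"delta_pos":[-0.35,-1.7,0],"delta_rot":[0,0,0],"hand":0}
    - {"delta_pos":[-0.4,-1.7,0],"delta_rot":[0,0,0],"hand":0}
    - {"delta_pos":[0,0,0],"delta_rot":[0,0,0],"hand":0}
    - {"delta_pos":[0,0,0],"delta_rot":[0,0,0],"hand":0}
    - {"delta_pos":[0,0,-1.5],"delta_rot":[0,0,0],"hand":0}
    - {"delta_pos":[0,0,-2],"delta_rot":[0,0,0],"hand":0}
    - {"delta_pos":[0,0,-1.8],"delta_rot":[0,0,0],"hand":0}
    - {"delta_pos":[0,0,0],"delta_rot":[0,0,0],"hand":0}
    - {"delta_pos":[0,0,0],"delta_rot":[0,0,0],"hand":0}
    - {"delta_pos":[0,0,0],"delta_rot":[0,0,0],"hand":0}

```text
t: 15.45
eef_pos: [0.4828, 0.0951, 0.0614]
ee_rot: [-3.141, 0.001, -1.678]
force: [-0.4, -0.2, 0.5]
width: 0.0003
```

```bash
python3 look.py o
```

```text
t 15.45 lane xy -0.08973833425102033 0.014054979846196046 z 0.0613579499202173 yaw -1.6779602815140784 F lane -0.22687516114114198 0.4089622093857646 0.516258529220079 [ 0.11066319 -0.09593866  0.00429254]
```

View pics/o_d.png

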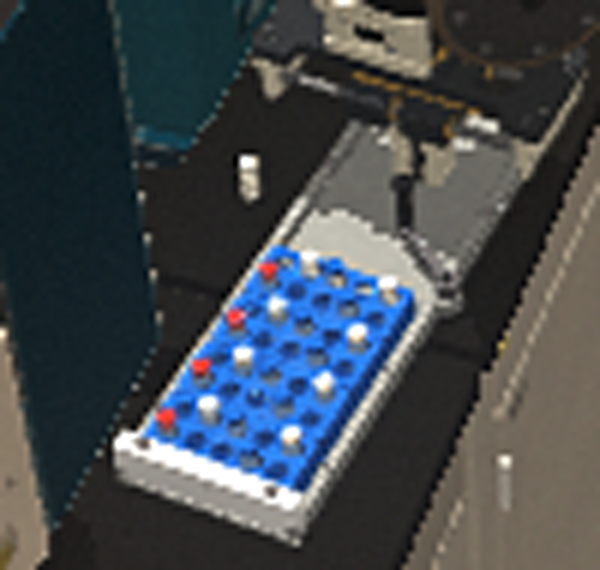

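move_arm:
  rows:
    - {"delta_pos":[0.09,0.45,0],"delta_rot":[0,0,0],"hand":0}
    - {"delta_pos":[0.09,0.5,0],"delta_rot":[0,0,0],"hand":0}
    - {"delta_pos":[0.09,0.5,0],"delta_rot":[0,0,0],"hand":0}
    - {"delta_pos":[0.09,0.5,0],"delta_rot":[0,0,0],"hand":0}
    - {"delta_pos":[0.09,0.5,0],"delta_rot":[0,0,0],"hand":0}
    - {"delta_pos":[0.09,0.5,0],"delta_rot":[0,0,0],"hand":0}
    - {"delta_pos":[0.09,0.5,0],"delta_rot":[0,0,0],"hand":0}
    - {"delta_pos":[0.09,0.5,0],"delta_rot":[0,0,0],"hand":0}
    - {"delta_pos":[0.09,0.4,0],"delta_rot":[0,0,0],"hand":0}
    - {"delta_pos":[0.05,0.3,0],"delta_rot":[0,0,0],"hand":0}

```text
t: 16.55
eef_pos: [0.4911, 0.1418, 0.0606]
ee_rot: [-3.141, 0.0, -1.678]
force: [2.1, -1.4, -0.1]
width: 0.0007
```

```bash
python3 look.py p
```

```text
t 16.55 lane xy -0.04241506172788785 0.010640410191185123 z 0.060641136571001834 yaw -1.677860581331157 F lane -1.1353177083356918 -2.193918726729565 -0.05094053283023181 [-0.23748654 -0.52604103  0.02104932]
```

View pics/p_d.png

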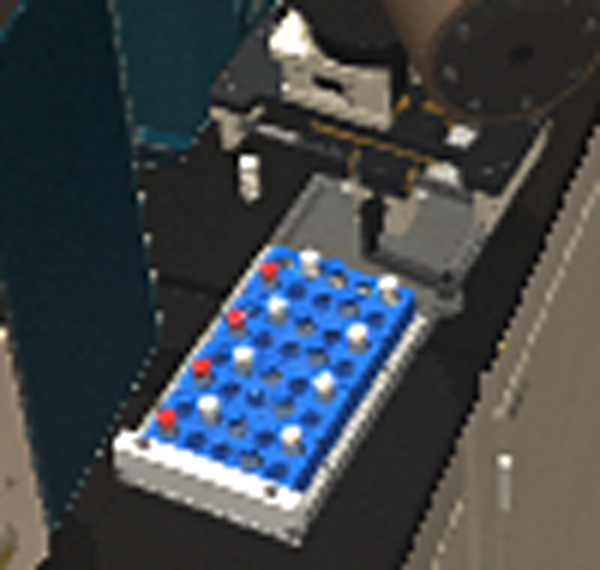

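move_arm:
  rows:
    - {"delta_pos":[0.01,0.1,0],"delta_rot":[0,0,0],"hand":0}
    - {"delta_pos":[0.01,0.1,0],"delta_rot":[0,0,0],"hand":0}
    - {"delta_pos":[0.01,0.1,0],"delta_rot":[0,0,0],"hand":0}
    - {"delta_pos":[0.01,0.1,0],"delta_rot":[0,0,0],"hand":0}
    - {"delta_pos":[0.01,0.1,0],"delta_rot":[0,0,0],"hand":0}
    - {"delta_pos":[0,0,0],"delta_rot":[0,0,0],"hand":0}
    - {"delta_pos":[0,0,0],"delta_rot":[0,0,0],"hand":0}
    - {"delta_pos":[0,0,0],"delta_rot":[0,0,0],"hand":0}
    - {"delta_pos":[0,0,0],"delta_rot":[0,0,0],"hand":0}
    - {"delta_pos":[0,0,0],"delta_rot":[0,0,0],"hand":0}

```text
t: 17.65
eef_pos: [0.4913, 0.1463, 0.0606]
ee_rot: [3.142, 0.0, -1.678]
force: [1.3, -0.5, 0.3]
width: 0.0005
```

```bash
python3 look.py q
```

```text
t 17.65 lane xy -0.03796516950362521 0.010915149768691743 z 0.06055922642723691 yaw -1.6782067463744745 F lane -0.319584231391337 -1.3581414664402143 0.2603012372531527 [-0.0202809  -0.52323576 -0.00148558]
```

Not at the stop yet; creep on.

move_arm:
  rows:
    - {"delta_pos":[0.01,0.1,0],"delta_rot":[0,0,0],"hand":0}
    - {"delta_pos":[0.01,0.1,0],"delta_rot":[0,0,0],"hand":0}
    - {"delta_pos":[0,0,0],"delta_rot":[0,0,0],"hand":0}
    - {"delta_pos":[0,0,0],"delta_rot":[0,0,0],"hand":0}
    - {"delta_pos":[0,0,0],"delta_rot":[0,0,0],"hand":0}
    - {"delta_pos":[0,0,0],"delta_rot":[0,0,0],"hand":0}
    - {"delta_pos":[0,0,0],"delta_rot":[0,0,0],"hand":0}
    - {"delta_pos":[0,0,0],"delta_rot":[0,0,0],"hand":0}
    - {"delta_pos":[0,0,0],"delta_rot":[0,0,0],"hand":0}
    - {"delta_pos":[0,0,0],"delta_rot":[0,0,0],"hand":0}

```text
t: 18.75
eef_pos: [0.4913, 0.1476, 0.0605]
ee_rot: [3.141, -0.001, -1.678]
force: [2.4, -5.5, 1.4]
width: 0.0006
```

```bash
python3 look.py r
```

```text
t 18.75 lane xy -0.03660628033058827 0.010979057960712121 z 0.06050480682723462 yaw -1.6783245724568463 F lane -5.268871404158904 -2.973848327031734 1.3831539305763423 [-1.47835784 -0.95206645 -0.10202366]
```

View pics/r_d.png

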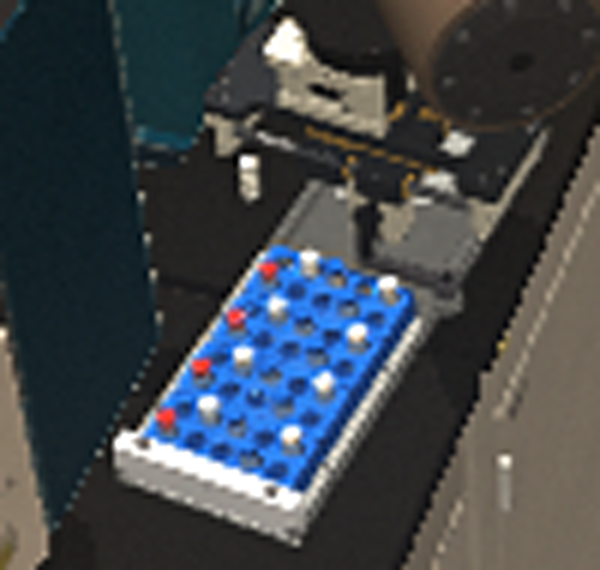

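move_arm:
  rows:
    - {"delta_pos":[0.01,0.1,0],"delta_rot":[0,0,0],"hand":0}
    - {"delta_pos":[0,0,0],"delta_rot":[0,0,0],"hand":0}
    - {"delta_pos":[0,0,0],"delta_rot":[0,0,0],"hand":0}
    - {"delta_pos":[0,0,0],"delta_rot":[0,0,0],"hand":0}
    - {"delta_pos":[0,0,0],"delta_rot":[0,0,0],"hand":0}
    - {"delta_pos":[0,0,0],"delta_rot":[0,0,0],"hand":0}
    - {"delta_pos":[0,0,0],"delta_rot":[0,0,0],"hand":0}
    - {"delta_pos":[0,0,0],"delta_rot":[0,0,0],"hand":0}
    - {"delta_pos":[0,0,0],"delta_rot":[0,0,0],"hand":0}
    - {"delta_pos":[0,0,0],"delta_rot":[0,0,0],"hand":0}

```text
t: 19.85
eef_pos: [0.4913, 0.1479, 0.0605]
ee_rot: [3.141, -0.002, -1.678]
force: [3.5, -8.9, 2.9]
width: 0.0003
```

```bash
python3 look.py s
```

```text
t 19.85 lane xy -0.03628524716927813 0.011022881912355217 z 0.060519706569351094 yaw -1.678467648190893 F lane -8.502544974306488 -4.407152493098927 2.896650514413757 [-2.75152135 -1.35336244 -0.10697533]
```

move_arm:
  rows:
    - {"delta_pos":[-0.02,-0.2,0],"delta_rot":[0,0,0],"hand":0}
    - {"delta_pos":[-0.1,-1,0],"delta_rot":[0,0,0],"hand":0}
    - {"delta_pos":[-0.1,-1,0],"delta_rot":[0,0,0],"hand":0}
    - {"delta_pos":[-0.1,-1,1],"delta_rot":[0,0,0],"hand":0}
    - {"delta_pos":[0,0,3],"delta_rot":[0,0,0],"hand":0}
    - {"delta_pos":[0,0,3],"delta_rot":[0,0,0],"hand":0}
    - {"delta_pos":[0,2,2],"delta_rot":[0,0,0],"hand":0}
    - {"delta_pos":[0,3,1],"delta_rot":[0,0,0],"hand":0}
    - {"delta_pos":[0,3,0],"delta_rot":[0,0,0],"hand":0}
    - {"delta_pos":[0,0,0],"delta_rot":[0,0,0],"hand":0}

```text
t: 20.95
eef_pos: [0.489, 0.1995, 0.162]
ee_rot: [-3.14, 0.002, -1.676]
force: [-0.2, -0.8, 0.1]
width: 0.0004
```

```bash
python3 look.py t; python3 - <<'E'
from h import *
import pickle
s=get_state();pickle.dump(s,open("s_t.pkl","wb"));print(s["eef_pos"])
f=grab_frame("wrist");cv2.imwrite("pics/t.png",f);cv2.imwrite("pics/t2.png",cv2.resize(f,None,fx=1.56,fy=1.56,interpolation=2))
g=grab_frame("scene");cv2.imwrite("pics/t_s2.png",cv2.resize(g[140:275,190:370],None,fx=4.4,fy=4.4,interpolation=2))
E
```

```text
t 20.95 lane xy 0.01474688202417167 0.01866856625417157 z 0.1620072236967236 yaw -1.6763478580839832 F lane -0.8010739816241838 0.12330015892980387 0.10045953312956485 [ 0.0653581  -0.05054209  0.02168854]
[0.48807627 0.19717505 0.16101738]
```

View pics/t2.png

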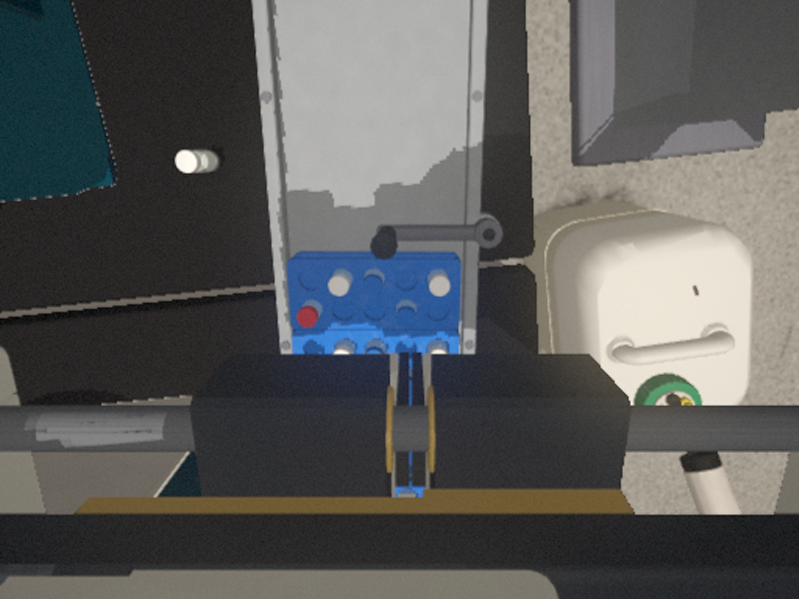

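View pics/t_d.png

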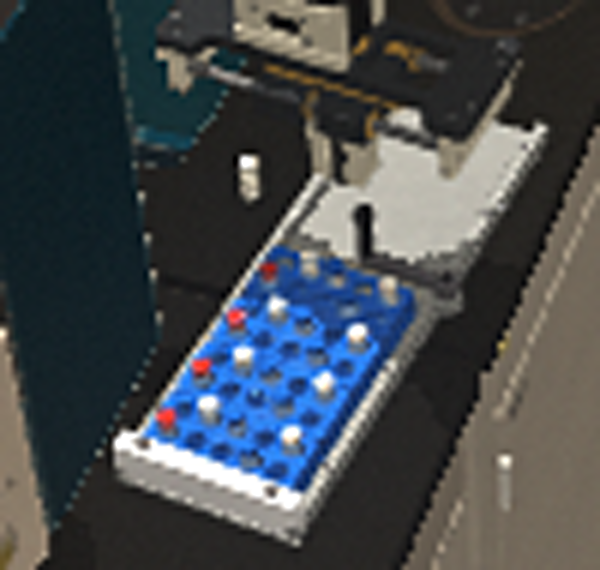

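View pics/t_s2.png

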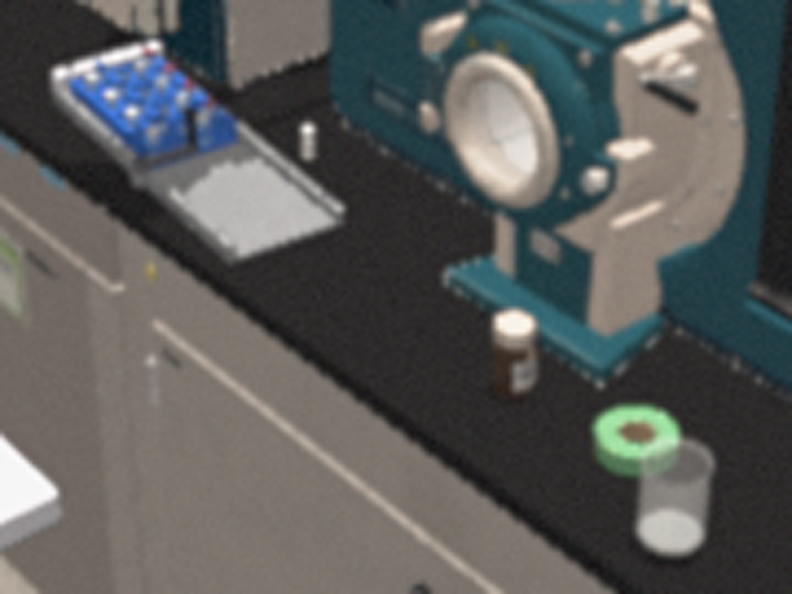

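move_arm:
  rows:
    - {"delta_pos":[0,0,3],"delta_rot":[0,0,0],"hand":0}
    - {"delta_pos":[0,0,3],"delta_rot":[0,0,0],"hand":0}
    - {"delta_pos":[0,2,3],"delta_rot":[0,0,0],"hand":0}
    - {"delta_pos":[0,3,0],"delta_rot":[0,0,0],"hand":0}
    - {"delta_pos":[0,3,0],"delta_rot":[0,0,0],"hand":0}
    - {"delta_pos":[0,3,0],"delta_rot":[0,0,0],"hand":0}
    - {"delta_pos":[0,1,0],"delta_rot":[0,0,0],"hand":0}
    - {"delta_pos":[0,0,0],"delta_rot":[0,0,0],"hand":0}
    - {"delta_pos":[0,0,0],"delta_rot":[0,0,0],"hand":0}
    - {"delta_pos":[0,0,0],"delta_rot":[0,0,0],"hand":0}

```text
t: 22.15
eef_pos: [0.4884, 0.3161, 0.2506]
ee_rot: [3.141, -0.0, -1.679]
force: [0.1, -0.1, -0.3]
width: 0.0004
```

```bash
python3 - <<'E'
from h import *
import pickle
L=pickle.load(open("L.pkl","rb"))
def w2l(P):
    c,s_=np.cos(L[2]),np.sin(L[2]);d=P[:2]-L[:2];return np.array([c*d[0]+s_*d[1],-s_*d[0]+c*d[1]])
W=cam("wrist",pickle.load(open("s_t.pkl","rb")))
p=w2l(ray(W,(383/1.56,243/1.56),.07));b=w2l(ray(W,(488/1.56,233/1.56),.034));a=p-b
print(p,b,np.hypot(*a),np.arctan2(-a[1],-a[0]))
s=get_state();pickle.dump(s,open("s_u.pkl","wb"));print(s["eef_pos"])
f=grab_frame("wrist");cv2.imwrite("pics/u.png",f);cv2.imwrite("pics/u2.png",cv2.resize(f[30:235,160:380],None,fx=2.9,fy=2.9,interpolation=2))
E
```

```text
[-0.02191679  0.00712475] [-0.0207637   0.06109542] 0.05398298454143754 1.5494344890382576
[0.48841814 0.31605854 0.25060129]
```

View pics/u2.png

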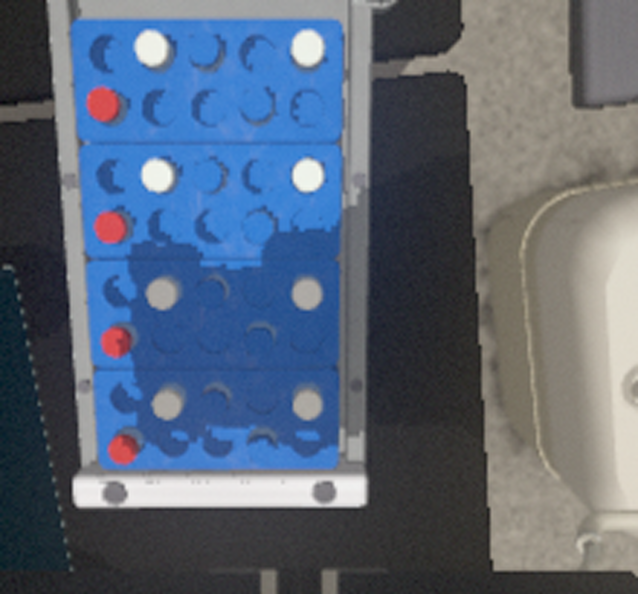

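```bash
python3 -c "
from station import *
print(job_done())"
```

```text
the job is handed in; nothing more can be done
None
```

The row is home and the retainer is closed across the lane behind it; I handed the job in at about 22 s.

I pushed rack4's back face with the closed fingertips, about 9 mm above the lane floor. I then swung the retainer by its pin in two pushes: first with the inside of one fingertip, then from behind with the closed fingertips.

**Racks:**
- At the stop, the push force rose from about 6 N while sliding to 16 N with almost no further movement.
- A later wrist picture put the back face at about x = -0.006, against -0.005 for home.
- The last pictures show the four racks touching each other, with rack1 at the end stop.

**Retainer:**
- It was pressed to about 9 N against its stop with almost no further movement.
- The picture measured 1.55 rad against 1.57, which is within measuring error.

**Bystanders:** The jar, tape and beaker look the same in the scene picture before and after. The robot ended clear of everything, with a wrist force close to zero.

**Disagreement:** The row stopped about 3 mm earlier than I expected from half the 19 mm pad width. The later pictures showed the row home, so I took the finger's pushing face to be about 12 mm from the tool centre. My second push on the pin used that figure and stopped within 1 mm of where it predicted.

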